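# Seat the loose cover on the console's power housing

### The arm

A 7-joint arm with a two-finger parallel gripper is mounted at the origin on the work surface. World frame = base frame: x ahead of the robot, y to its left, z up, the work surface at z = 0. Lengths are in m, angles in rad, forces in N, time in s.
With the tool pointing down it reaches from about 0.425 to 0.875 m from the base axis. Payload 4.7 kg.
Tool frame: the origin (TCP) lies between the finger pads; the fingertips stand 14 mm ahead of it and the grasp point (between the pads) lies 5 mm behind it; z points along the fingers, y is the line along which they close (so a half turn about z gives the same grasp; the last joint's range is limited). The gripper opens to 87 mm and grips with 3 to 60 N. Pads are 19 mm wide; open, the fingers measure 117 mm over their backs; the gripper's body (75 mm by 190 mm) begins 51 mm behind the grasp point.
Start: joints at [-1.295, 0.321, -0.07, 1.45, 0.023, 1.371, -0.057], TCP at [0.168, 0.628, 0.237] pointing down, gripper open.
Joint ranges: [-2.86, 2.86], [-0.3, 2.09], [-1.38, 1.24], [0.06, 2.45], [-1.56, 4.7], [0.09, 2.05], [-2.69, 2.69]. Speed limits (rad/s): [2.57, 2.57, 3.14, 3.14, 3.14, 3.14, 3.14].

### API

Orientations are given as a rotation vector (axis times angle).
In Python, from bench import get_state, get_image, camera_params, close_job gives the robot as it stands. The module is installed in compiled form; this text tells all that it offers.
- The arm moves only by the tool arm_command, never from a script. Its argument "motion" is a list of rows, each a list of 5 numbers: the finger opening in mm, from 0 to 87, then the shift along the tool's x, y, z in mm, then the turn about the tool's z in degrees. In form: [[gripper, x, y, z, spin], ...]. A call has 1 to 5 rows; each row is the pose to reach, as a shift and turn from the pose commanded when the call began, along the tool's axes at that moment; what a row does not reach only later rows make up. A row lasts 1/12 s, in which the tool goes at most 41.7 mm and 7.16 degrees, less where a joint would pass 70% of its speed; a pose out of reach is approached as far as the arm can. A call with a gripper value outside its range is refused whole. The fingers move at their own pace and stop on an object; "newtons" is the grip in N (left out, the last holds). Time passes only in rows, so rows that repeat a pose let the fingers close. It gives the time, the measured TCP pose, the force, the opening and the grip force at its end, in the units of the state.
- get_state(): the state, without advancing time (a new reading comes with each control period).
- get_image(name): name is "scene" or "top" or "wrist"; returns (picture, depth): 400x640x3 uint8, red, green, blue; 400x640 float32, m along the optical axis (not along the pixel's ray), 0 where there is no reading.
- camera_params(name): a dict with "intrinsics" (3x3 intrinsics, pixels), "extrinsics" (4x4, takes a point from camera to world coordinates). Camera axes: x right, y down, z forward; pixel columns grow to the right and rows downward; lengths in m; the calibration is good to about 2 mm. A picture is of the moment at which its call begins: read the wrist's pose just before it. camera_params takes no time and is no camera call; for the wrist camera it gives the pose at the moment of the call.
- close_job(): hands the job in; it is judged then, once.
The state is a dict: "time": time; "joint_positions": joint angles; "qd": joint speeds; "joint_torque": joint torques, N m; "position": TCP position; "tool_rot": TCP orientation; "ft_force": force on the tool from outside, world axes, zero at the start; "torque": the same for the moment, N m; "grip_width": opening from 0.0 (shut) to 1.0 (fully open); "grip_force": force on a finger pad.
Only numpy, scipy, OpenCV 4.12 (cv2) and the standard library are available. Lean on these libraries where they do the work, as an engineer would, in place of code of your own. Each camera call takes 0.05 s, during which the arm holds its last target. There are 200 camera calls.

### The job

The flat metal cover of the white power housing is lying crooked on the tips of the housing's four pins. Nudge it up against the two raised stop ribs so that its holes drop over the pins and it sits fully down, flat on the housing's rim. Leave the other things on the bench where they are and let go at the end.

Things in the scene. Friction and masses are not known exactly. Their poses are not given: they have to be found in the camera images.
- housing: White plastic open-topped box fixed to the bench, 158 (x) by 198 (y) by 55 mm high, walls 8 mm; origin at the centre of its underside, on the bench. Flat rim 55 mm up. Four pins stand inside the corners; raised stop ribs stand on its +x and +y sides only. At yaw 0 its +x side faces away from the robot, +y to the robot's left; it may be turned up to 0.65 rad about the vertical.
- seat (a point): Centre of the opening at rim height, axes as the housing; the seated cover's origin belongs here. Tapered steel pins at x = +-42, y = +-62 mm from here rise 9 mm above the rim, 8 mm thick at the foot, 4 mm at the tip, on bosses level with the rim.
- stop_far (a point): Middle of the top inner edge of the +x stop rib: 76 mm in +x from the seat, 16 mm above the rim. The rib runs along y, 150 mm long, 6 mm thick.
- stop_left (a point): Middle of the top inner edge of the +y stop rib: 96 mm in +y from the seat, 16 mm above the rim. The rib runs along x, 110 mm long, 6 mm thick. A cover touching both ribs has its holes over the pins to within 1 mm.
- cover: Loose flat aluminium plate 150 (x) by 190 (y) by 5 mm, 0.2 to 0.33 kg, with 14 mm through holes at x = +-42, y = +-62 mm; origin at the centre of its underside. Starts level on the pin tips, 9 mm above the rim, 12 to 23 mm off its seat to the housing's -x, 17 to 26 mm to its -y, turned up to 0.1 rad. It slides with a few newtons; when its holes meet the pins it falls onto the rim.
- tape_roll: Bystander: roll of brown tape lying flat, 90 mm across, 24 mm high, on the housing's +y side; origin at the centre of its underside.
- driver: Bystander: screwdriver lying on the bench on the housing's +y side, along x; origin near its middle.
- parts_bin: Bystander: small open blue bin, 70 by 110 by 45 mm high, beyond the housing's +x side; origin at the centre of its underside.
- dial: Bystander: black cylindrical knob cap standing on the bench beside the housing's -y side, 32 mm across, 16 mm high; origin at the centre of its underside.

How it is judged:
At the end, for the whole second after the job is handed in: The cover lies right way up and at rest with all four pins through its holes: its underside within 1.8 mm of the rim, its centre within 6 mm of the seat, level to 0.02 rad and in line with the housing to 0.1 rad (z of cover in the frame of seat between -0.003 and 0.0018 m and horizontal distance between cover and seat below 0.006 m and angle between the z axis of cover and the z axis of housing, either way round below 0.02 rad and angle between the x axis of cover and the x axis of housing, either way round below 0.1 rad and angle between cover's own z axis and vertical below 0.1 rad and linear speed of cover below 0.01 m/s); the robot touches nothing.
It fails at once if a bystander (tape roll, screwdriver, bin or knob cap) is moved by more than 30 mm (distance of any of tape_roll, driver, parts_bin, dial from where it was at the start of the episode above 0.03 m).
It also fails if it takes over 72 s, if anything falls off the work surface, if the arm or the gripper's body presses on something with over 40 N, if the wrist force passes 120 N, or if a joint passes its speed limit or range.

## Working session

There is one attempt and no reset: what is moved stays moved. The work goes in short steps, Python scripts to look and compute and a tool call to move; the robot and the scene stay as the last step left them, time stands still between calls to the robot, and variables do not carry over. Pictures are saved under pics/ and viewed, at most 10 in all, crops included, and the job is handed in when it is done.

Besides the shell and the picture viewer there is one more tool, called after "Emit:" as name(argument=value, ...) on one line, values as JSON. arm_command: Moves the arm, as the interface text tells. Its arguments: {"type":"object","properties":{"motion":{"type":"array"},"newtons":{"type":"number"}},"required":["motion"]}

```bash
mkdir -p pics
python3 - <<'E'
from bench import *
import cv2,numpy as np
s=get_state();print(s)
for n in("scene","top"):
    p,d=get_image(n);cv2.imwrite(f"pics/{n}0.png",p[:,:,::-1]);np.savez(f"pics/{n}0.npz",p=p,d=d)
    c=camera_params(n);print(n,c)
E
```

```text
{'time': 0.0, 'joint_positions': array([-1.29489255,  0.32184034, -0.07008408,  1.45171856,  0.02264124,
        1.37085666, -0.05685719]), 'qd': array([-4.79195185e-04, -9.35893616e-04, -1.41352526e-04, -9.56293463e-04,
       -7.13303551e-04,  9.41088965e-05,  2.42388650e-04]), 'joint_torque': array([ 6.20728388e-04, -4.91279984e+01, -4.03493028e-01, -3.12536180e+01,
       -6.39167475e-02,  4.36382974e-02,  1.83291759e-04]), 'position': array([0.168151  , 0.62728499, 0.23542842]), 'tool_rot': array([-0.40992321, -3.11460938,  0.00319235]), 'ft_force': array([-0.19096466, -0.39039821, -0.88525871]), 'torque': array([-0.03922622,  0.02325689, -0.00235902]), 'grip_force': 0.0, 'grip_width': 0.9999750387330429}
scene {'intrinsics': array([[459.91457343,   0.        , 326.16489958],
       [  0.        , 459.91457343, 198.37706816],
       [  0.        ,   0.        ,   1.        ]]), 'extrinsics': array([[ 0.78592242,  0.33789643, -0.5178339 ,  1.06032343],
       [ 0.61831598, -0.43402957,  0.6552127 , -0.52936325],
       [-0.00336119, -0.83513133, -0.55004034,  0.59298129],
       [ 0.        ,  0.        ,  0.        ,  1.        ]])}
top {'intrinsics': array([[362.99159541,   0.        , 322.73321227],
       [  0.        , 362.99159541, 201.3441976 ],
       [  0.        ,   0.        ,   1.        ]]), 'extrinsics': array([[-0.0038168 , -0.99012371,  0.14014443,  0.43372712],
       [-0.99955151,  0.00794012,  0.02887459,  0.06637634],
       [-0.02970218, -0.13997137, -0.98970996,  0.94350945],
       [ 0.        ,  0.        ,  0.        ,  1.        ]])}
```

View pics/top0.png

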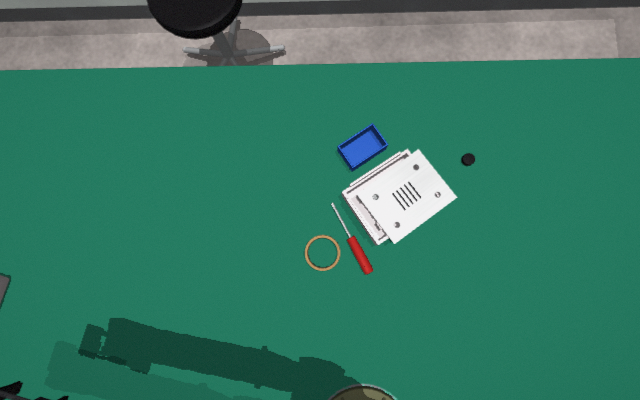

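View pics/scene0.png

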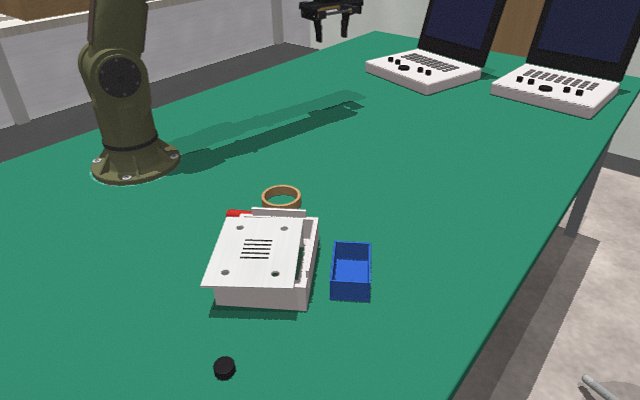

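Run:
```python
import cv2,numpy as np
p=np.load("pics/top0.npz")["p"][:,:,::-1]
cv2.imwrite("pics/topc.png",cv2.resize(p[140:250,330:465],None,fx=5.4,fy=5.4,interpolation=cv2.INTER_CUBIC))
```

```text
(no output)
```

View pics/topc.png

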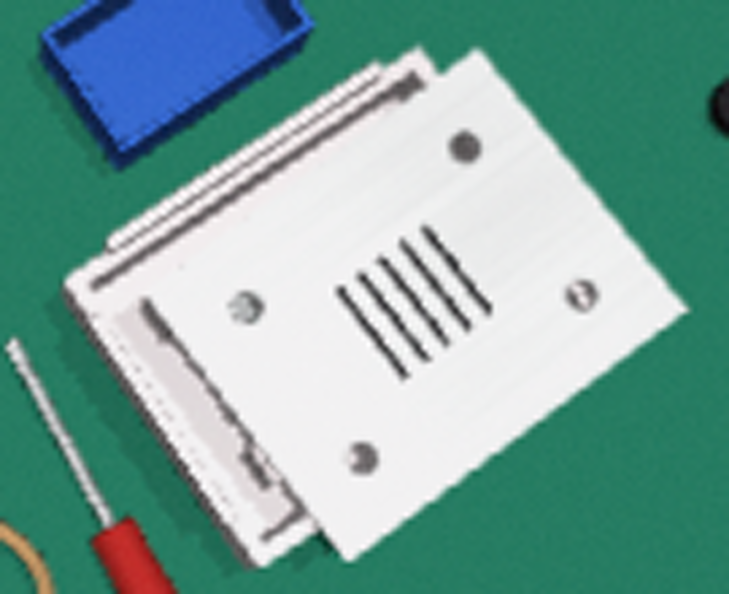

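```bash
cat > h.py <<'E'
from bench import *
import cv2,numpy as np
from scipy.spatial.transform import Rotation as R
def cast(uv,z,n="top",c=None):
    c=c or camera_params(n);K,T=c["intrinsics"],c["extrinsics"]
    r=(T[:3,:3]@np.linalg.inv(K)@np.c_[uv,np.ones(len(uv))].T).T
    return T[:3,3]+r*((z-T[2,3])/r[:,2])[:,None]
def goal(xy,z,yaw_y):   # tool y axis along yaw_y, pointing down: shift/spin in tool axes
    s=get_state();M=R.from_rotvec(s["tool_rot"]).as_matrix()
    d=M.T@(np.r_[xy,z]-s["position"])
    v=M.T@[np.cos(yaw_y),np.sin(yaw_y),0];a=np.degrees(np.arctan2(-v[0],v[1]));a=(a+90)%180-90
    return np.round(d*1000,1),round(a,1)
E
python3 - <<'E'
from h import *
f=lambda a:np.array(a)/5.4+[330,140]-.4
ho=cast(f([[420,48],[65,280],[262,568]]),.055)[:,:2]
co=cast(f([[478,48],[688,310],[350,560]]),.069)[:,:2]
hl=cast(f([[465,147],[582,296],[362,458],[246,307]]),.069)[:,:2]
ang=lambda a,b:np.arctan2(*(b-a)[::-1])
print(ho,co,hl)
y1=ang(ho[2],ho[1]);y2=ang(ho[0],ho[1])-np.pi/2;print("yaw",y1,y2,np.linalg.norm(ho[1]-ho[2]),np.linalg.norm(ho[1]-ho[0]))
yaw=(y1+y2)/2;ex=np.array([np.cos(yaw),np.sin(yaw)]);ey=np.array([-ex[1],ex[0]])
seat=(ho[1]+ho[2])/2-ey*.099;c=hl.mean(0)
print("seat",seat,"cover",c,"rel",(c-seat)@ex,(c-seat)@ey)
print("cover yaw",ang(hl[2],hl[3]),ang(hl[0],hl[3])-np.pi/2)
s=get_state();print(R.from_rotvec(s["tool_rot"]).as_matrix().round(3))
print(np.abs(s["position"]))
# stage pose for x push: beyond -x edge
cy=ang(hl[2],hl[3]);u=np.array([np.cos(cy),np.sin(cy)])
t=c-u*.14;print(t,np.linalg.norm(t),goal(t,.2,cy+np.pi/2))
v=np.array([-u[1],u[0]]);t=c-v*.16;print(t,np.linalg.norm(t),goal(t,.2,cy))
E
```

```text
[[ 0.69167946 -0.12052873]
 [ 0.58393115  0.04532414]
 [ 0.45224366 -0.04144682]] [[ 0.68728554 -0.14388822]
 [ 0.56552347 -0.23209123]
 [ 0.4552829  -0.07848297]] [[ 0.64109439 -0.13617182]
 [ 0.57225585 -0.18548174]
 [ 0.5002634  -0.08519316]
 [ 0.56853605 -0.03550755]]
yaw 0.582617341259017 0.5761375975580956 0.15770476535422898 0.19777986177767193
seat [ 0.57229021 -0.0809049 ] cover [ 0.57053742 -0.11058857] rel -0.017718637517878902 -0.023879742578951108
cover yaw 0.6291101592475634 0.6245466487139564
[[-0.966  0.259 -0.   ]
 [ 0.259  0.966 -0.002]
 [-0.    -0.002 -1.   ]]
[0.16815476 0.62737108 0.23555644]
[ 0.45734022 -0.19296814] 0.49638370353246236 (array([-491.6, -717.5,   36.9]), np.float64(-51.0))
[ 0.66468551 -0.23995679] 0.7066725435195317 (array([-704.1, -709.2,   36.9]), np.float64(39.0))
```

```bash
cat >> h.py <<'E'
seat=np.array([.5723,-.0809]);yaw=.579
ex=np.array([np.cos(yaw),np.sin(yaw)]);ey=np.array([-ex[1],ex[0]])
W=lambda x,y:seat+(ex*x+ey*y)/1000
def go(x,y,z,along): # seat-frame mm; along='x' or 'y' finger line
    return goal(W(x,y),z/1000,yaw+(np.pi/2 if along=='y' else 0))
def where():
    s=get_state();d=s["position"][:2]-seat;return np.round([d@ex*1e3,d@ey*1e3,s["position"][2]*1e3],1),s["ft_force"].round(2),round(s["time"],2)
E
python3 -c "
from h import *
print(go(-18,-160,170,'x'),where())"
```

```text
(array([-680.9, -699.6,   66.8]), np.float64(41.8)) (array([ 49.3, 814. , 235.6]), array([0.51, 1.26, 0.11]), 0.1)
```

Emit:
arm_command(motion=[[87,-145,-145,10,0],[87,-145,-145,10,0],[87,-145,-145,10,0],[87,-145,-145,10,0],[87,-145,-145,10,0]])

```text
time: 0.52
position: [0.2718, 0.4477, 0.226]
tool_rot: [0.411, 3.115, -0.001]
ft_force: [0.9, -0.6, -0.3]
grip_width: 1.001
grip_force: 0.0
```

Emit:
arm_command(motion=[[87,-145,-145,10,0],[87,-145,-145,10,0],[87,-145,-145,10,0],[87,-145,-145,10,0],[87,-145,-145,10,0]])

```text
time: 0.93
position: [0.374, 0.2701, 0.2163]
tool_rot: [-0.411, -3.114, 0.0]
ft_force: [0.7, 0.8, -0.1]
grip_width: 1.0
grip_force: 0.0
```

Emit:
arm_command(motion=[[87,-145,-145,10,0],[87,-145,-145,10,0],[87,-145,-145,10,0],[87,-145,-145,10,0],[87,-145,-145,10,0]])

```text
time: 1.35
position: [0.4764, 0.0926, 0.2064]
tool_rot: [0.411, 3.114, 0.0]
ft_force: [0.9, 0.1, -0.0]
grip_width: 1.002
grip_force: 0.0
```

```bash
python3 -c "
from h import *
print(go(-18,-160,170,'x'),where())"
```

```text
(array([-244.9, -262.7,   36.4]), np.float64(41.8)) (array([ 14.6, 197.7, 206.4]), array([ 0.86,  0.14, -0.01]), 1.35)
```

Emit:
arm_command(motion=[[87,-245,-263,36,42],[87,-245,-263,36,42],[87,-245,-263,36,42],[87,-245,-263,36,42],[87,-245,-263,36,42]])

```text
time: 1.77
position: [0.5735, -0.0897, 0.1855]
tool_rot: [-1.356, -2.834, -0.001]
ft_force: [0.7, -0.0, -0.0]
grip_width: 1.002
grip_force: 0.0
```

```bash
python3 -c "
from h import *
print(go(-18,-160,170,'x'),where())"
```

```text
(array([-149.8,  -29.2,   15.5]), np.float64(5.7)) (array([ -3.8,  -8. , 185.5]), array([ 0.65, -0.04, -0.02]), 1.77)
```

Emit:
arm_command(motion=[[87,-150,-29,15,5.7],[87,-150,-29,15,5.7],[87,-150,-29,15,5.7],[87,-150,-29,15,5.7],[87,-150,-29,15,5.7]])

```text
time: 2.18
position: [0.6447, -0.2303, 0.1688]
tool_rot: [1.497, 2.761, -0.01]
ft_force: [-1.2, -0.8, -0.7]
grip_width: 0.996
grip_force: 0.0
```

Run:
```python
from h import *
print(go(-18,-160,72,'x'),where())
c=camera_params("wrist");p,d=get_image("wrist");cv2.imwrite("pics/w1.png",p[:,:,::-1])
print(c["extrinsics"].round(3),R.from_rotvec(get_state()["tool_rot"]).as_matrix().round(3))
```

```text
(array([ 5. ,  3.6, 96.8]), np.float64(-0.1)) (array([ -21.1, -164.7,  168.8]), array([-1.24, -0.77, -0.7 ]), 2.18)
[[ 0.838  0.521  0.161  0.6  ]
 [ 0.546 -0.798 -0.255 -0.161]
 [-0.004  0.302 -0.953  0.316]
 [ 0.     0.     0.     1.   ]] [[-0.547  0.837 -0.003]
 [ 0.837  0.547 -0.003]
 [-0.001 -0.004 -1.   ]]
```

View pics/w1.png

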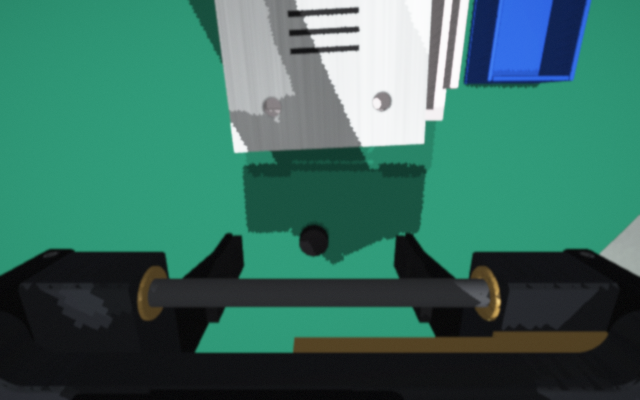

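Emit:
arm_command(motion=[[87,5,4,40,0],[87,5,4,75,0],[87,5,4,97,0],[87,5,4,97,0],[87,5,4,97,0]])

```text
time: 2.65
position: [0.6452, -0.2144, 0.0729]
tool_rot: [-1.484, -2.766, -0.0]
ft_force: [-0.1, -0.4, -0.0]
grip_width: 0.995
grip_force: 0.0
```

Run:
```python
from h import *
print(go(-18,-135,72,'x'),where())
```

```text
(array([16.6, -5.8,  0.9]), np.float64(0.4)) (array([ -12. , -151.6,   72.9]), array([-0.13, -0.42, -0.04]), 2.65)
```

Emit:
arm_command(motion=[[87,6,-6,1,0],[87,12,-6,1,0],[87,17,-6,1,0],[87,20,-6,1,0],[87,22,-6,1,0]])

```text
time: 3.07
position: [0.6293, -0.2004, 0.074]
tool_rot: [1.485, 2.766, 0.002]
ft_force: [0.9, -1.3, 0.5]
grip_width: 1.002
grip_force: 0.7
```

Emit:
arm_command(motion=[[87,3,0,0,0],[87,6,0,0,0],[87,9,0,0,0],[87,12,0,0,0],[87,12,0,0,0]])

```text
time: 3.48
position: [0.6221, -0.1906, 0.0728]
tool_rot: [-1.487, -2.767, -0.001]
ft_force: [0.7, -1.3, 0.3]
grip_width: 0.998
grip_force: 0.5
```

Run:
```python
from h import *
print(go(-18,-105,72,'x'),where())
```

```text
(array([14.1,  0.4,  0.8]), np.float64(0.3)) (array([ -18.3, -119.1,   72.8]), array([ 0.73, -1.31,  0.34]), 3.48)
```

Emit:
arm_command(motion=[[87,3,0,0,0],[87,6,0,0,0],[87,9,0,0,0],[87,10,0,0,0],[87,10,0,0,0]])

```text
time: 3.9
position: [0.6165, -0.1822, 0.0727]
tool_rot: [-1.486, -2.767, -0.001]
ft_force: [0.3, -0.9, 0.3]
grip_width: 1.0
grip_force: 0.3
```

Emit:
arm_command(motion=[[87,1,0,0,0],[87,2,0,0,0],[87,3,0,0,0],[87,3,0,0,0]])

```text
time: 4.23
position: [0.6149, -0.1801, 0.0727]
tool_rot: [-1.487, -2.767, -0.0]
ft_force: [0.5, -1.2, 0.3]
grip_width: 0.996
grip_force: 0.4
```

Run:
```python
from h import *
print(go(-18,-105,72,'x'),where())
p,d=get_image("top");cv2.imwrite("pics/t2.png",cv2.resize(p[140:250,330:465,::-1],None,fx=5.4,fy=5.4,interpolation=cv2.INTER_CUBIC))
```

```text
(array([1.3, 0.6, 0.7]), np.float64(0.3)) (array([ -18.6, -106.3,   72.7]), array([ 0.53, -1.19,  0.32]), 4.23)
```

View pics/t2.png

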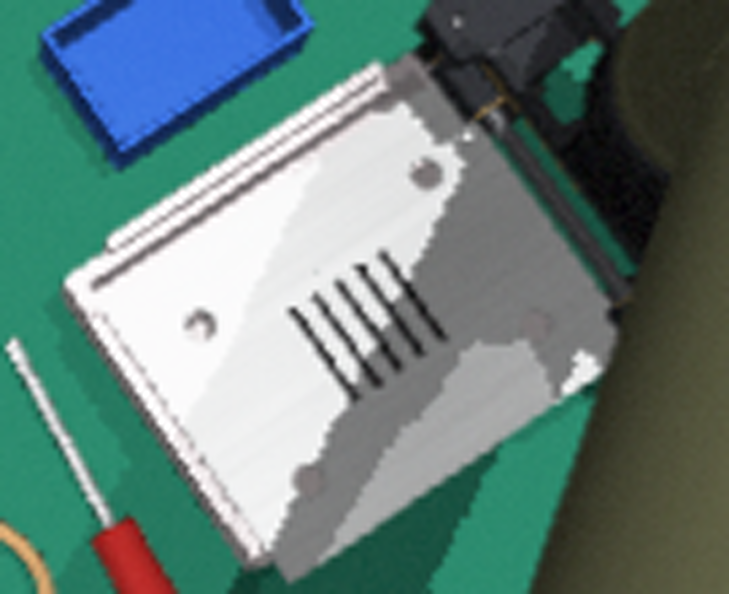

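Emit:
arm_command(motion=[[87,1,0,0,0],[87,2,0,0,0],[87,2,0,0,0]])

```text
time: 4.53
position: [0.6138, -0.1785, 0.0727]
tool_rot: [-1.487, -2.767, -0.0]
ft_force: [0.9, -0.4, -0.3]
grip_width: 0.999
grip_force: 0.4
```

Emit:
arm_command(motion=[[87,1,0,0,0],[87,2,0,0,0],[87,2,0,0,0]])

```text
time: 4.78
position: [0.6131, -0.1784, 0.0731]
tool_rot: [1.488, 2.764, -0.002]
ft_force: [2.3, -4.7, -1.1]
grip_width: 0.998
grip_force: 2.6
```

Run:
```python
from h import *
print(go(-18,-105,72,'x'),where())
```

```text
(array([-1.1,  1.2,  1.1]), np.float64(0.2)) (array([ -19.2, -103.9,   73.1]), array([ 2.26, -4.69, -1.1 ]), 4.78)
```

Emit:
arm_command(motion=[[87,-15,0,0,0],[87,-30,0,-20,0],[87,-30,0,-60,0],[87,-30,0,-90,0],[87,-30,0,-90,0]])

```text
time: 5.2
position: [0.6324, -0.2028, 0.1696]
tool_rot: [1.483, 2.76, 0.006]
ft_force: [0.5, 0.3, 0.0]
grip_width: 1.0
grip_force: 0.0
```

Run:
```python
from h import *
print(go(-150,0,160,'y'),where(),get_state()["joint_positions"].round(2))
```

```text
(array([ 135.7, -132.9,    7.9]), np.float64(-89.7)) (array([ -16.4, -134.9,  169.6]), array([0.52, 0.28, 0.  ]), 5.2) [-0.26  0.45  0.71  1.53 -0.3   1.27  1.07]
```

Emit:
arm_command(motion=[[87,136,-133,8,-90],[87,136,-133,8,-90],[87,136,-133,8,-90],[87,136,-133,8,-90],[87,136,-133,8,-90]])

```text
time: 5.62
position: [0.4386, -0.1599, 0.1533]
tool_rot: [-0.552, -3.087, -0.004]
ft_force: [0.2, -0.1, 0.2]
grip_width: 0.997
grip_force: 0.0
```

Emit:
arm_command(motion=[[87,0,0,0,-54],[87,0,0,0,-54],[87,0,0,0,-54],[87,0,0,0,-54],[87,0,0,0,-54]])

```text
time: 6.03
position: [0.4428, -0.1607, 0.1546]
tool_rot: [0.424, -3.112, -0.003]
ft_force: [0.7, 0.7, -0.2]
grip_width: 1.001
grip_force: 0.0
```

Emit:
arm_command(motion=[[87,0,0,0,-18],[87,0,0,0,-18],[87,0,0,0,-18],[87,0,0,0,-18],[87,0,0,0,-18]])

```text
time: 6.45
position: [0.443, -0.1611, 0.1546]
tool_rot: [0.893, -3.011, -0.002]
ft_force: [0.2, 0.0, 0.6]
grip_width: 1.0
grip_force: 0.0
```

Run:
```python
from h import *
print(go(-140,0,72,'y'),where(),get_state()["joint_positions"].round(2))
c=camera_params("wrist");p,d=get_image("wrist");cv2.imwrite("pics/w3.png",p[:,:,::-1])
```

```text
(array([-12.1,  -3.7,  82.6]), np.float64(-0.1)) (array([-152.1,    3.6,  154.6]), array([0.22, 0.05, 0.57]), 6.45) [-0.39 -0.02  0.68  2.    0.01  1.16  2.43]
```

View pics/w3.png

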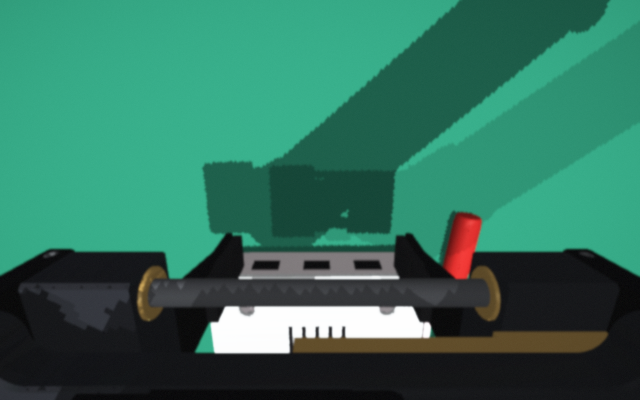

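Emit:
arm_command(motion=[[87,-6,-4,35,0],[87,-8,-4,65,0],[87,-12,-4,82,0],[87,-12,-4,82,0],[87,-12,-4,82,0]])

```text
time: 6.92
position: [0.4549, -0.1586, 0.0723]
tool_rot: [0.893, -3.009, -0.001]
ft_force: [0.4, -0.1, 0.9]
grip_width: 0.998
grip_force: 0.0
```

Emit:
arm_command(motion=[[87,-8,0,0,0],[87,-16,0,0,0],[87,-24,0,0,0],[87,-30,0,0,0],[87,-33,0,0,0]])

```text
time: 7.33
position: [0.485, -0.1397, 0.0735]
tool_rot: [-0.897, 3.009, -0.001]
ft_force: [0.5, 0.4, -0.4]
grip_width: 1.004
grip_force: 0.0
```

Run:
```python
from h import *
print(go(-90,0,72,'y'),where())
```

```text
(array([-15.2,   1.4,   1.5]), np.float64(0.0)) (array([-105.2,   -1.4,   73.5]), array([ 0.48,  0.42, -0.44]), 7.33)
```

Emit:
arm_command(motion=[[87,-3,0,1,0],[87,-6,0,1,0],[87,-9,0,1,0],[87,-11,0,1,0],[87,-11,0,1,0]])

```text
time: 7.75
position: [0.4926, -0.1347, 0.0717]
tool_rot: [0.895, -3.011, 0.0]
ft_force: [0.1, -0.0, -0.2]
grip_width: 0.999
grip_force: 0.1
```

Emit:
arm_command(motion=[[87,-1,0,0,0],[87,-2,0,0,0],[87,-3,0,0,0],[87,-4,0,0,0],[87,-4,0,0,0]])

```text
time: 8.17
position: [0.4961, -0.1323, 0.0717]
tool_rot: [-0.895, 3.011, 0.0]
ft_force: [-0.3, -0.5, 0.2]
grip_width: 1.001
grip_force: 0.3
```

Run:
```python
from h import *
print(where())
p,d=get_image("scene");cv2.imwrite("pics/s4.png",cv2.resize(p[190:320,190:390,::-1],None,fx=4,fy=4,interpolation=cv2.INTER_CUBIC))
```

```text
(array([-91.9,  -1.3,  71.7]), array([-0.29, -0.5 ,  0.23]), 8.17)
```

View pics/s4.png

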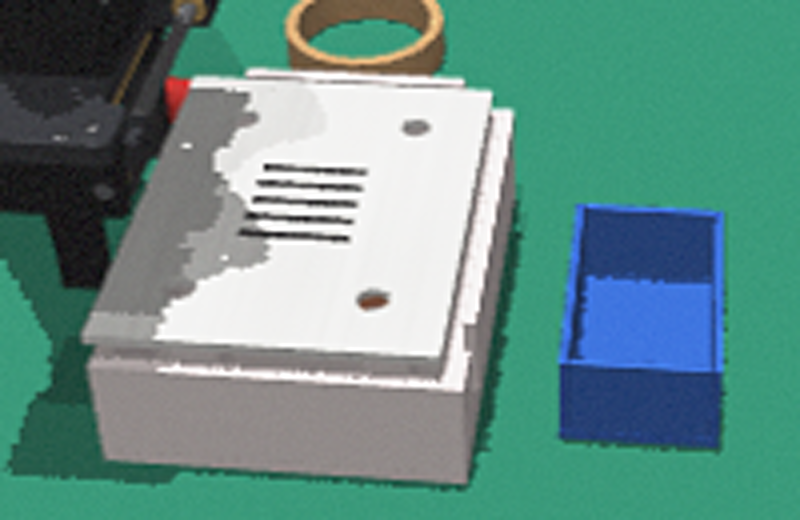

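Cover is still up on the pins, moving toward the far rib (cover's far edge about x=470 in the crop, rib about x=505). Finger is pushing; about 8 mm remain.

Emit:
arm_command(motion=[[87,-1,0,0,0],[87,-2,0,0,0],[87,-3,0,0,0],[87,-4,0,0,0],[87,-4,0,0,0]])

```text
time: 8.63
position: [0.4994, -0.1303, 0.0719]
tool_rot: [-0.896, 3.011, -0.0]
ft_force: [0.0, -0.7, 0.6]
grip_width: 0.999
grip_force: 0.2
```

Emit:
arm_command(motion=[[87,-1,0,0,0],[87,-2,0,0,0],[87,-3,0,0,0],[87,-3,0,0,0]])

```text
time: 8.97
position: [0.5018, -0.1287, 0.0718]
tool_rot: [0.895, -3.011, 0.0]
ft_force: [-1.2, -1.4, 0.9]
grip_width: 0.999
grip_force: 0.8
```

Run:
```python
from h import *
print(where())
p,d=get_image("scene");cv2.imwrite("pics/s5.png",cv2.resize(p[190:320,190:390,::-1],None,fx=4,fy=4,interpolation=cv2.INTER_CUBIC))
```

```text
(array([-85.2,  -1.5,  71.8]), array([-1.19, -1.45,  0.92]), 8.97)
```

View pics/s5.png

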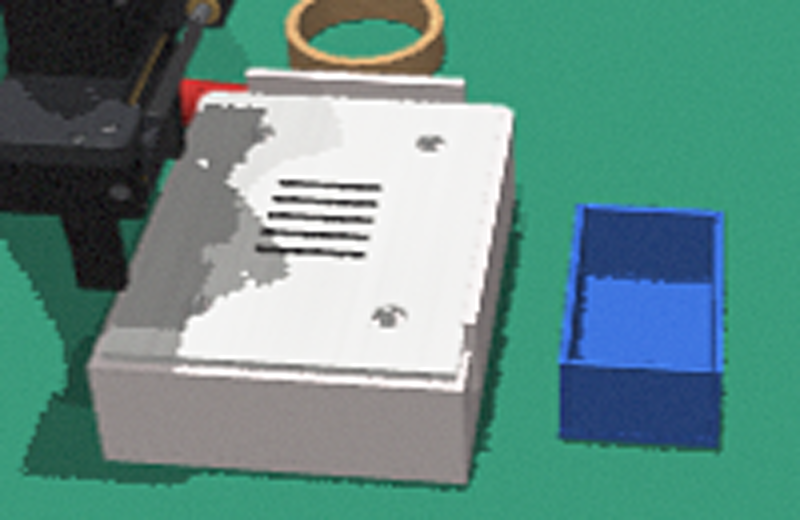

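The cover has dropped; the pins show in the holes at (430,143) and (388,317) and the rib now stands clear above the plate. I'm backing off now, then checking.

Emit:
arm_command(motion=[[87,8,0,0,0],[87,25,0,0,0],[87,35,0,-30,0],[87,35,0,-70,0],[87,35,0,-100,0]])

```text
time: 9.43
position: [0.4717, -0.1487, 0.1736]
tool_rot: [-0.892, 3.011, 0.0]
ft_force: [0.7, -0.1, -0.7]
grip_width: 1.002
grip_force: 0.0
```

Emit:
arm_command(motion=[[87,15,0,-40,0],[87,15,0,-80,0],[87,15,0,-80,0],[87,15,0,-80,0]])

```text
time: 9.77
position: [0.4612, -0.1565, 0.2543]
tool_rot: [-0.893, 3.005, -0.001]
ft_force: [-0.6, -0.3, -0.9]
grip_width: 0.999
grip_force: 0.0
```

Run:
```python
from h import *
print(where())
p,d=get_image("top");cv2.imwrite("pics/t6.png",cv2.resize(p[140:250,330:465,::-1],None,fx=5.4,fy=5.4,interpolation=cv2.INTER_CUBIC))
ps,ds=get_image("scene");c=camera_params("scene");K,T=c["intrinsics"],c["extrinsics"]
v,u=np.mgrid[:400,:640];P=(np.linalg.inv(K)@np.stack([u,v,u*0+1]).reshape(3,-1))*ds.ravel();P=(T[:3,:3]@P).T+T[:3,3]
q=P[:,:2]-seat;a,b=q@ex*1e3,q@ey*1e3
m=(ds.ravel()>0)&(abs(a)<65)&(abs(b)<85)&(P[:,2]>.045)&(P[:,2]<.08)
A=np.c_[a[m],b[m],np.ones(m.sum())];k=np.linalg.lstsq(A,P[m,2]*1e3,rcond=None)[0];print("plane",k,m.sum())
r=P[m,2]*1e3
for sx in(-1,1):
  for sy in(-1,1):
    w=(a[m]*sx>30)&(b[m]*sy>40);print(sx,sy,np.median(r[w]).round(1))
```

```text
(array([-134.3,   -2.5,  254.3]), array([-0.62, -0.3 , -0.85]), 9.77)
plane [-3.85683308e-04  1.78966142e-05  6.00396425e+01] 4260
-1 -1 60.0
-1 1 60.0
1 -1 60.0
1 1 59.9
```

View pics/t6.png

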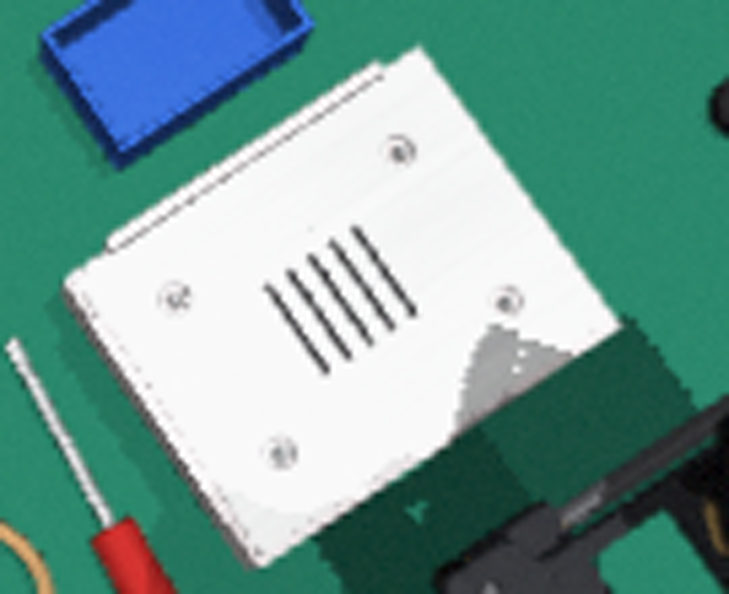

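The top of the cover is at 60.0 mm at all four corners, so it is flat on the rim. Pins show in all four holes, near (400,150), (177,297), (283,453) and (508,300), and the gripper is clear.

```bash
python3 -c "
from bench import *
print(close_job())"
```

```text
the job is handed in; nothing more can be done
None
```

The cover is seated flat on the rim with all four pins through its holes, nothing else on the bench was touched, the gripper is clear, and the job is handed in; no pass/fail verdict came back.

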